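# Lift the charged capacitor with insulated tongs

## Robot

A 6-joint arm with a two-finger parallel gripper is mounted at the origin on the work surface. World frame = base frame: x ahead of the robot, y to its left, z up, the work surface at z = 0. Lengths are in mm, angles in rad, forces in N, time in s.
With the tool pointing down it reaches from about 275 to 875 mm from the base axis. Payload 12.5 kg.
Tool frame: the origin (TCP) lies between the finger pads; the fingertips stand 8 mm ahead of it and the grasp point (between the pads) lies 11 mm behind it; x points along the fingers, y is the direction in which the jaws open and shut, and the axes are right-handed (so a half turn about x gives the same grasp; the last joint's range is limited). The gripper opens to 85 mm and grips with 20 to 120 N. Pads are 22 mm wide; open, the fingers measure 114 mm over their backs; the gripper's body (76 mm by 85 mm) begins 54 mm behind the grasp point. The pads swing forward as they close: fully open they stand 13 mm farther back than shut.
Start: joints at [1.146, 0.351, 1.652, -0, 1.139, -0.085], TCP at [183.282, 518.548, 239.29] pointing down, gripper open.
Joint ranges: [-2.75, 2.75], [-0.79, 2.1], [0.01, 2.65], [-1.57, 4.71], [0.07, 3.14], [-2.87, 2.87]. Speed limits (rad/s): [2.22, 2.22, 2.79, 3.14, 3.14, 3.14].

## Interface

Orientations are given as a unit quaternion [w, x, y, z].
In Python, from bench import bot gives the robot as it stands. Calls block until the motion is done:
- bot.move_to(position, orientation): joint-space move of the TCP to a pose.
- bot.move_l(position, ori=None, velocity=150, f_stop=None): straight line of the TCP; ori=None keeps the orientation; velocity is the mean speed in mm/s. With f_stop (N) it stops when the force on the tool has changed by that much, and returns True; else False.
- bot.goto_joints(angles): joint-space move.
- bot.set_gripper(opening, force=None): finger opening in mm; force is the grip in N (None keeps the last); returns when the fingers have stopped.
- bot.sleep(seconds).
- bot.solve_ik(position, orientation): joint angles nearest the present ones, or None.
- bot.read_state(): the state.
- bot.get_image(name): name is "scene" or "top"; returns a dict with "image" (400x640x3 uint8, blue, green, red), "fov_y" (degrees; the focal length in pixels is half the picture's height over the tangent of half this angle, whatever the lens; pixels are square), "cx", "cy" (the principal point, pixels), "dist_coeffs" ([k1, k2, p1, p2, k3] as OpenCV has them; the pictures are not rectified), "view" (4x4, takes a point from world to camera coordinates). Camera axes: x right, y down, z forward; pixel columns grow to the right and rows downward; lengths in mm; the calibration is good to about 2 mm. A picture is of the moment at which its call begins. There is no depth.
A pose or a line that the arm cannot do raises bot.IKError and nothing moves.
- bot.sign_off(): hands the job in, once; it reports no verdict.
The state is a dict: "time_s": time; "joint_positions": joint angles; "joint_vel": joint speeds; "joint_efforts": joint torques, N m; "tcp_pos": TCP position; "tcp_rot": TCP orientation; "contact_force": force on the tool from outside, world axes, zero at the start; "torque": the same for the moment, N m; "gripper_width": finger opening in mm.
Only numpy, scipy, OpenCV 4.12 (cv2) and the standard library are available. Lean on these libraries where they do the work, as an engineer would, in place of code of your own. Each camera call takes 0.05 s, during which the arm holds its last target.

## Task

The big capacitor standing under the clear cover of the parts carousel may still be charged, so it must only be touched with the insulated tongs. First turn the carousel by its upright steel post, counter-clockwise seen from above, until it is fully home against its stop and the capacitor stands out in the open; then take the tongs from their holder, close them on the capacitor and lift it at least 10 cm above the carousel. Finish holding it there, still, in the squeezed tongs; keep the other parts in their places on the carousel and leave the things on the bench alone.

Things in the scene. Friction and masses are not known exactly. Their poses are not given: they have to be found in the camera images.
- disc (a joint): turn of the carousel's disc (grey, radius 135 mm, top face 40 mm above the bench) about its vertical axis, rad: 0 at one stop, 1.833 (105 degrees) at the other, growing counter-clockwise seen from above. Starts between 0 and 0.3, must go to 1.833. Stiff to turn (about 0.15 N m), stays where it is left; at the stop it just blocks
- disc_centre (a point): the disc's axis at its top face, 40 mm above the bench. Its frame turns with the disc, z up
- post (a point): the upright round steel post for turning the disc, 16 mm in diameter, 118 mm from the axis; it stands from the disc's top to 115 mm above the bench. This point lies on the post's axis, 17 mm below its top end
- stand: the carousel's fixed stand; origin on the disc's axis at bench level, z up. On its own +y side a clear flat cover, 200 mm (x) by 95 mm (y), 4 mm thick, its top 118 mm above the bench, spans y = 60 mm to y = 155 mm, on two thin posts at y = 150 mm. The rest of the disc is open
- capacitor_mid (a point): the capacitor: an upright black can 34 mm in diameter, 42 mm tall, 5 mm brass lugs on top, 40 to 85 g, standing loose on the disc about 80 mm from the axis. It rides round with the disc. This point is its centre, 21 mm above its foot; z is up when it stands. It is the tallest part on the disc; a white relay block, a copper ring coil and a finned heat sink, none over 26 mm, share it
- tongs_grip (a point): the tongs: two upright flat white legs, each 20 mm wide, 4 mm thick, 120 mm tall, joined near the top by a telescopic guide, standing open on their tips in the holder; outer faces 62 mm apart. This point is midway between the open legs, 90 mm above the tips, 30 mm below the top: squeeze the legs' outer faces here from above along the point's y axis (x: across the legs' width; z up). Mass 0.11 kg
- tongs_jaw (a joint): closing of the tongs, m: 0 open (54 mm between the legs' inner faces), 0.020 closed on the capacitor (34 mm), 0.027 fully closed. The leg at -y of point tongs_grip slides towards the other (which carries the point), staying parallel. A spring opens them with 8 N when open, 10 N when closed on the capacitor: a lighter grip carries them open, 20 N or more closes them firmly
- holder: the fixed upright holder of the tongs, a pocket open at the top, outer 34 mm (x) by 80 mm (y), rim 50 mm above the bench, floor 4 mm above it; inside 26 mm by 70 mm. Origin under its centre at bench level; the tongs' tips rest on its floor. The tongs must be raised more than 50 mm to come out
Mind the look-alikes: they are no part of the job. Of the things like the part that bears tongs_grip, leave any that is blue or yellow; of the rest the larger one is meant.

How it is judged:
By the outcome, as a careful person would: the job done as asked, in the order asked, and still so for the second after the job is handed in, while the arm keeps its last pose, push and grip.
It also fails if it takes over 64 s, if anything falls off the work surface, if the arm or the gripper's body presses on something with over 40 N, if the wrist force passes 120 N, or if a joint passes its speed limit or range.

## Working session

There is one attempt and no reset: what is moved stays moved. The work goes in short steps, each a Python script; the robot and the scene stay as the last script left them, time stands still between calls to the robot, and variables do not carry over. Pictures are saved under pics/ and viewed, and the job is handed in when it is done.

```bash
ls; mkdir -p pics; python3 - <<'E'
from bench import bot
import cv2
for n in ["scene","top"]:
    d=bot.get_image(n); cv2.imwrite(f"pics/{n}0.png",d["image"]); print(n,d["fov_y"],d["cx"],d["cy"],d["dist_coeffs"]); print(d["view"])
print(bot.read_state())
E
```

```text
pics
scene 56.19602164014543 317.99190058313667 203.4165826702842 [-0.02049511  0.          0.          0.          0.        ]
[[ 3.98648890e-01  9.17056273e-01  9.31964373e-03 -9.98496478e+01]
 [ 7.11451776e-01 -3.02827123e-01 -6.34138868e-01 -3.50541721e+02]
 [-5.78718786e-01  2.59429233e-01 -7.73163010e-01  1.25904700e+03]
 [ 0.00000000e+00  0.00000000e+00  0.00000000e+00  1.00000000e+00]]
top 43.49577764159608 315.5057596708881 193.8944106975889 [-0.08764987  0.          0.          0.          0.        ]
[[-2.58341467e-02 -9.99656476e-01 -4.41893691e-03 -1.25344020e+02]
 [-9.84454784e-01  2.62089971e-02 -1.73671720e-01  5.07601167e+02]
 [ 1.73727875e-01 -1.36417101e-04 -9.84793687e-01  1.07651262e+03]
 [ 0.00000000e+00  0.00000000e+00  0.00000000e+00  1.00000000e+00]]
{'time_s': 0.1, 'joint_positions': array([ 1.14640896e+00,  3.51203139e-01,  1.65236432e+00,  2.76265572e-06,
        1.13910073e+00, -8.46335515e-02]), 'joint_vel': array([ 0.00034944, -0.00038552, -0.00060141,  0.00068616, -0.00035567,
       -0.0004379 ]), 'joint_efforts': array([-2.61889481e-04, -5.06841087e+01, -2.91871208e+01, -5.61210982e-05,
        2.69891651e-03,  2.95470409e-05]), 'tcp_pos': array([183.16207434, 518.29534496, 238.79926051]), 'tcp_rot': array([ 0.69683163,  0.1191768 ,  0.69702482, -0.11991237]), 'contact_force': array([-0.15529958,  0.16014594,  0.20564973]), 'torque': array([-0.01147381,  0.0142381 , -0.02852298]), 'gripper_width': 85.41435773438324}
```

View pics/scene0.png

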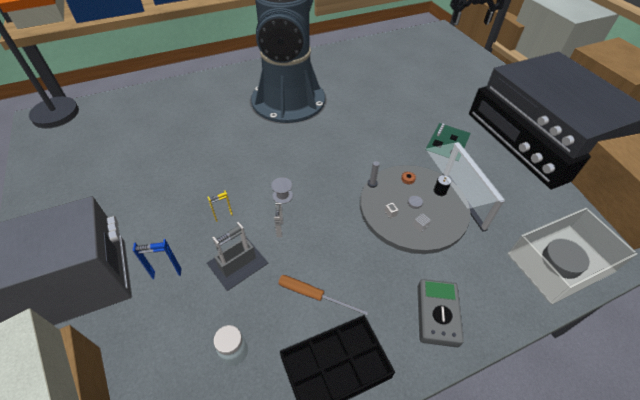

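View pics/top0.png

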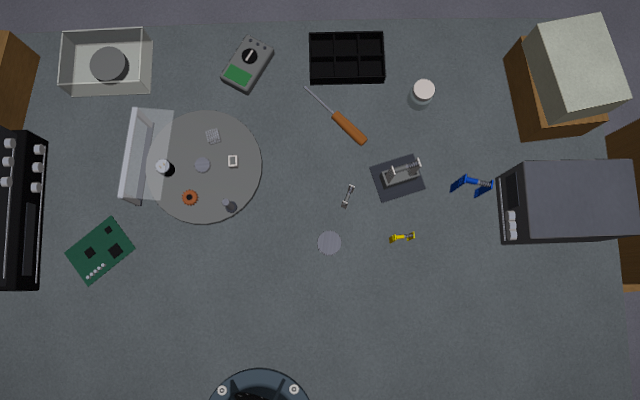

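The scene shows the carousel at about (415,205) with its cover on the right side. The tongs stand in the grey holder at (235,250), and there are blue (155,258), yellow (220,205) and small white (279,215) look-alikes. I'll enlarge both views to get exact pixels.

```bash
cat > h.py <<'E'
import numpy as np, cv2
def cam(d):
    f=200/np.tan(np.radians(d["fov_y"])/2)
    K=np.array([[f,0,d["cx"]],[0,f,d["cy"]],[0,0,1.]])
    return K,np.array(d["dist_coeffs"],float),np.array(d["view"],float)
def proj(d,P):
    K,D,V=cam(d); P=np.asarray(P,float).reshape(-1,3)
    return cv2.projectPoints(P,cv2.Rodrigues(V[:3,:3])[0],V[:3,3],K,D)[0].reshape(-1,2)
def ray(d,uv):
    K,D,V=cam(d); n=cv2.undistortPoints(np.array([[uv]],float),K,D).ravel()
    R=V[:3,:3]; c=-R.T@V[:3,3]; r=R.T@np.array([n[0],n[1],1]); return c,r/np.linalg.norm(r)
def at_z(d,uv,z):
    c,r=ray(d,uv); return c+r*(z-c[2])/r[2]
def tri(rays):
    A=np.zeros((3,3));b=np.zeros(3)
    for c,r in rays:
        M=np.eye(3)-np.outer(r,r);A+=M;b+=M@c
    return np.linalg.solve(A,b)
def crop(im,x0,y0,x1,y1,k,fn):
    c=cv2.resize(im[y0:y1,x0:x1],None,fx=k,fy=k,interpolation=cv2.INTER_CUBIC); cv2.imwrite(fn,c)
E
python3 - <<'E'
import cv2
from h import *
s=cv2.imread("pics/scene0.png");t=cv2.imread("pics/top0.png")
crop(t,110,95,270,230,5,"pics/t_car.png")
crop(s,350,120,510,255,5,"pics/s_car.png")
crop(t,310,130,470,260,5,"pics/t_tong.png")
crop(s,190,180,310,295,5,"pics/s_tong.png")
E
```

```text
(no output)
```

View pics/t_car.png

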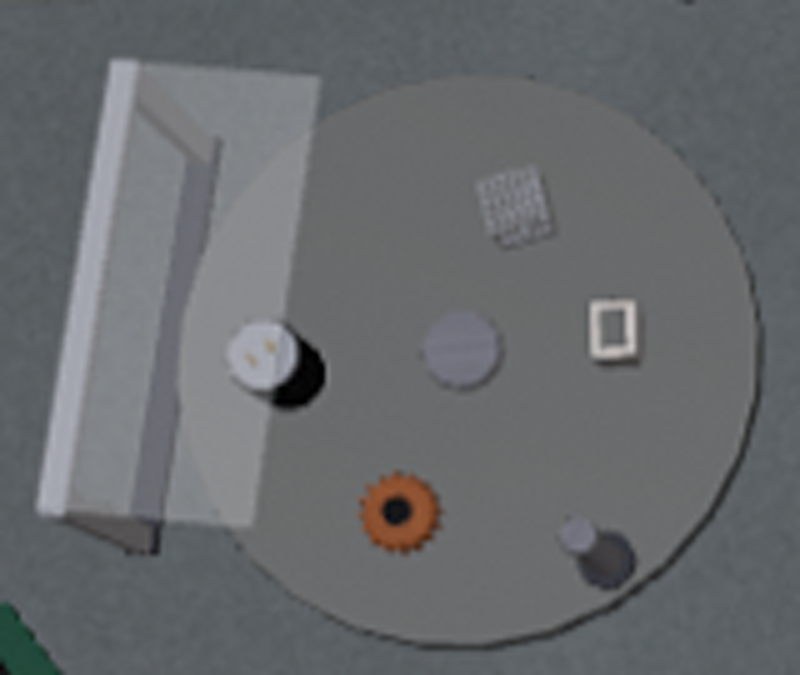

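View pics/s_car.png

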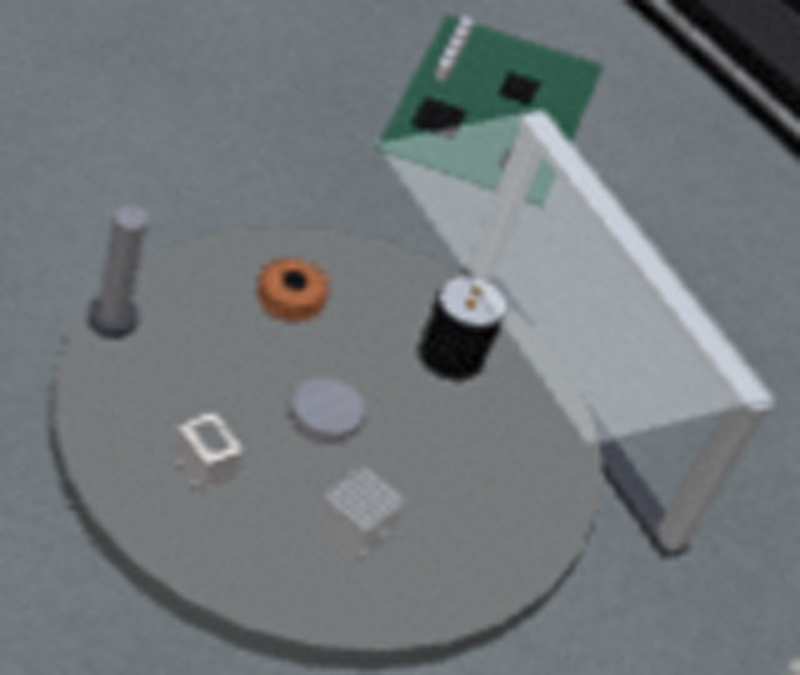

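View pics/t_tong.png

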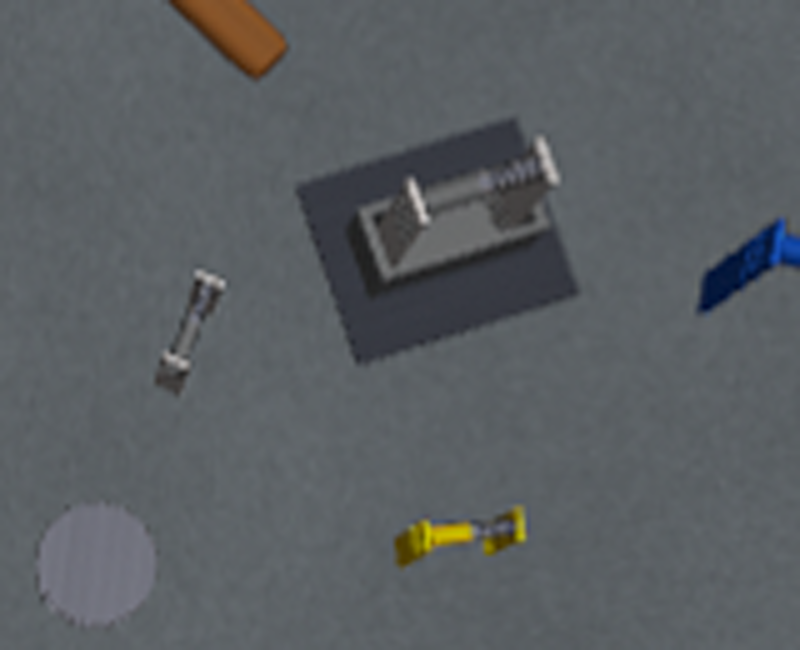

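View pics/s_tong.png

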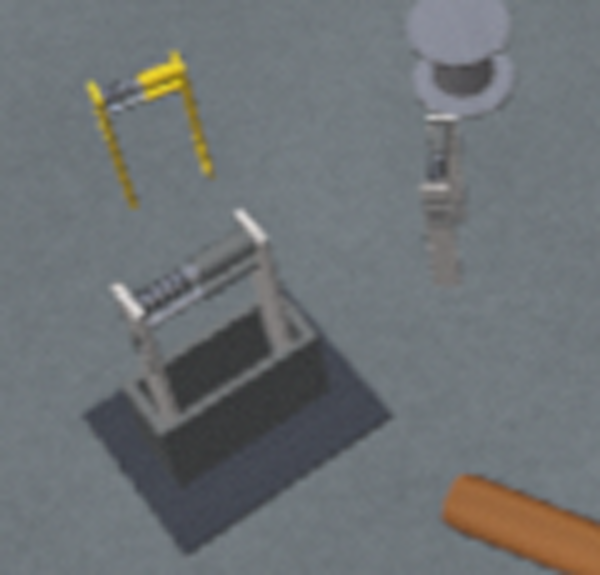

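```bash
python3 - <<'E'
from bench import bot
from h import *
np.set_printoptions(precision=1,suppress=True)
T=bot.get_image("top");S=bot.get_image("scene")
def c(o,X,Y): return (o[0]+(X+.5)/5-.5,o[1]+(Y+.5)/5-.5)
tc=lambda X,Y:c((110,95),X,Y); sc=lambda X,Y:c((350,120),X,Y)
tt=lambda X,Y:c((310,130),X,Y); st=lambda X,Y:c((190,180),X,Y)
def both(n,a,b,z):
    p=tri([ray(T,a),ray(S,b)]); print(n,"tri",p,"top@z",at_z(T,a,z),"scene@z",at_z(S,b,z)); return p
both("post top",tc(577,532),sc(130,217),115)
both("cap top",tc(264,355),sc(473,300),82)
both("hub",tc(462,347),sc(328,405),46)
both("cover f1",tc(321,77),sc(587,440),118)
both("cover f2",tc(252,527),sc(382,148),118)
both("cover b1",tc(112,60),sc(768,402),118)
both("cover b2",tc(40,513),sc(533,113),118)
both("leg R",tt(546,160),st(128,302),124)
both("leg L",tt(418,200),st(252,228),124)
# disc edge points from top at z=40 (upper-left arc is rim top; also right)
pts=[at_z(T,tc(*p),40) for p in [(400,90),(480,76),(560,84),(640,115),(700,165),(740,230),(757,300),(757,370),(735,450),(690,525),(640,575),(580,613),(500,640),(420,640)]]
from scipy.optimize import least_squares
P=np.array(pts); r=least_squares(lambda q:np.hypot(P[:,0]-q[0],P[:,1]-q[1])-q[2],[500,100,135]); print("disc",r.x,r.fun)
# holder rim corners z=50
for p in [(360,208),(383,282),(548,232)]: print("rim",at_z(T,tt(*p),50))
E
```

```text
post top tri [481.1  50.6 116.8] top@z [481.6  51.3 115. ] scene@z [479.6  51.3 115. ]
cap top tri [569.6 196.8  84. ] top@z [569.7 196.8  82. ] scene@z [568.3 199.2  82. ]
hub tri [578.3 116.   51.4] top@z [579.5 117.   46. ] scene@z [574.9 119.7  46. ]
cover f1 tri [683.4 163.8 121.3] top@z [684.4 164.5 118. ] scene@z [681.7 166.7 118. ]
cover f2 tri [487.4 189.6 117.2] top@z [486.8 188.5 118. ] scene@z [488.2 189.9 118. ]
cover b1 tri [695.6 257.6 116.9] top@z [695.8 257.9 118. ] scene@z [696.  255.6 118. ]
cover b2 tri [494.8 279.8 116.2] top@z [495.2 280.3 118. ] scene@z [496.1 276.5 118. ]
leg R tri [ 553.4 -357.9  123.2] top@z [ 553.2 -357.6  124. ] scene@z [ 554.  -357.9  124. ]
leg L tri [ 537.5 -302.3  123.6] top@z [ 537.4 -302.6  124. ] scene@z [ 538. -302.  124.]
disc [579.5 114.3 132.4] [-1.9 -1.2 -0.3  1.6  2.4  1.9  0.1 -0.9 -1.9 -1.9 -1.3 -0.2  1.8  1.8]
rim [ 550.8 -288.2   50. ]
rim [ 516.8 -296.8   50. ]
rim [ 537.7 -372.3   50. ]
```

The measurements agree with the given sizes:

| Check | Measured |
|---|---|
| Disc centre | about (578, 117) |
| Post radius | 117.5 mm |
| Capacitor radius | 80 mm |
| Tong leg spacing, centre to centre | 58 mm |
| Holder centre | (544, -330) |

Next I'll check that the arm can follow the turning arc.

```bash
cat >> h.py <<'E'
from scipy.spatial.transform import Rotation as Ro
def quat(deg):
    a=np.radians(deg); x=np.array([0,0,-1.]); y=np.array([np.cos(a),np.sin(a),0]); z=np.cross(x,y)
    return Ro.from_matrix(np.c_[x,y,z]).as_quat(scalar_first=True)
C=np.array([578.,117.2])
def arc(th,r=118): t=np.radians(th); return C+r*np.array([np.cos(t),np.sin(t)])
E
python3 - <<'E'
from bench import bot
from h import *
np.set_printoptions(precision=2,suppress=True)
for off in (90,-90):
  for th in range(-146,-29,29):
    p=arc(th); print(off,th,p,bot.solve_ik([*p,84],quat(th+off)))
for a in (-74,106): print(a,bot.solve_ik([545,-330,83],quat(a)))
E
```

```text
90 -146 [480.17  51.22] [ 0.01  0.47  1.95 -0.    0.73  0.99]
90 -117 [524.43  12.06] [-0.07  0.52  1.84 -0.    0.78  0.41]
90 -88 [582.12  -0.73] [-0.08  0.61  1.68 -0.    0.85 -0.12]
90 -59 [638.77  16.05] [-0.05  0.69  1.52 -0.    0.93 -0.59]
90 -30 [680.19  58.2 ] [ 0.02  0.76  1.38 -0.    1.   -1.03]
-90 -146 [480.17  51.22] [ 0.01  0.47  1.95 -0.    0.73 -2.15]
-90 -117 [524.43  12.06] [-0.07  0.52  1.84 -0.    0.78 -2.74]
-90 -88 [582.12  -0.73] None
-90 -59 [638.77  16.05] [-0.05  0.69  1.52 -0.    0.93  2.55]
-90 -30 [680.19  58.2 ] [ 0.02  0.76  1.38 -0.    1.    2.11]
-74 [-0.62  0.69  1.53 -0.    0.93  0.67]
106 [-0.62  0.69  1.53 -0.    0.93 -2.47]
```

```bash
python3 - <<'E'
from bench import bot
from h import *
import cv2
np.set_printoptions(precision=1,suppress=True)
th=-145.8; p=np.array([480.9,51.0])
bot.set_gripper(32)
bot.move_to([*p,170],quat(th+90))
print(bot.move_l([*p,84],f_stop=10)); s=bot.read_state(); print(s["time_s"],s["tcp_pos"],s["contact_force"],s["gripper_width"])
for n in("scene","top"):
    cv2.imwrite(f"pics/{n}1.png",bot.get_image(n)["image"])
a=cv2.imread("pics/top1.png");b=cv2.imread("pics/scene1.png")
cv2.imwrite("pics/p1.png",np.vstack([cv2.resize(a[90:250,110:310],None,fx=3,fy=1.8),cv2.resize(b[110:260,310:510],None,fx=3,fy=2)]))
E
```

```text
False
3.4917 [481.3  51.2  84.6] [0.2 0.2 0.1] 32.09012237608469
```

View pics/p1.png

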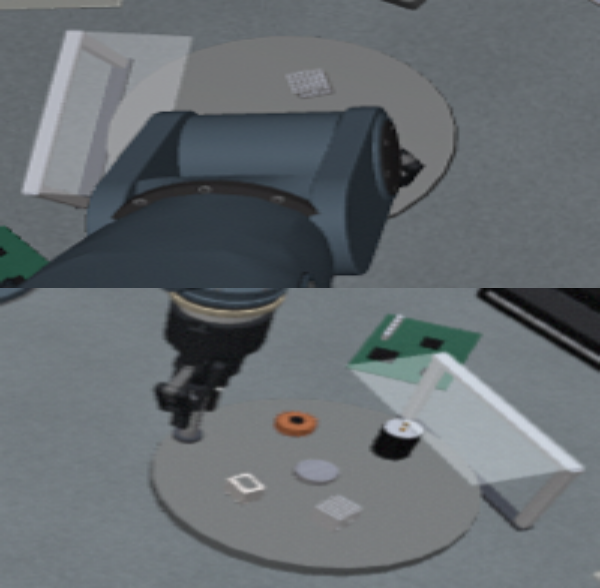

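The fingers straddle the post, seen at about (188,435) in the lower half of the picture. Now I'll turn the disc along the arc, stopping on force.

```bash
python3 - <<'E'
from bench import bot
from h import *
import cv2
np.set_printoptions(precision=1,suppress=True)
th=-145.8; hit=False
while th<-30 and not hit:
    th+= 8 if th<-68 else 4
    hit=bot.move_l([*arc(th),84],quat(th+90),velocity=90 if th<-64 else 35,f_stop=12)
    s=bot.read_state(); f=s["contact_force"]
    if th>-75 or hit: print(round(th,1),hit,s["time_s"],s["tcp_pos"],f)
v=s["tcp_pos"][:2]-C; print("angle",np.degrees(np.arctan2(v[1],v[0])),np.hypot(*v),s["gripper_width"])
for n in("scene","top"):
    cv2.imwrite(f"pics/{n}2.png",bot.get_image(n)["image"])
a=cv2.imread("pics/top2.png");b=cv2.imread("pics/scene2.png")
cv2.imwrite("pics/p2.png",np.vstack([cv2.resize(a[90:250,110:310],None,fx=3,fy=1.8),cv2.resize(b[110:260,310:510],None,fx=3,fy=2)]))
E
```

```text
-73.8 False 6.5917 [610.2   3.9  83.8] [-0.   0.9  0.6]
-65.8 False 6.925 [625.7   9.5  83.8] [-0.1  0.8  0.3]
-61.8 False 7.3083 [633.4  13.1  83.9] [-0.9  1.  -0.6]
-57.8 False 7.6917 [640.7  17.3  84. ] [-0.6 -0.5  0.5]
-53.8 False 8.075 [647.6  21.9  84. ] [ 0.5 -0.6 -0.7]
-49.8 False 8.4583 [654.1  27.   84. ] [ 0.1 -0.3  0.3]
-45.8 True 8.7 [656.8  30.   83.4] [-2.3 -2.9  2.3]
angle -47.9112709149711 117.55238230398638 31.873076518668366
```

View pics/p2.png

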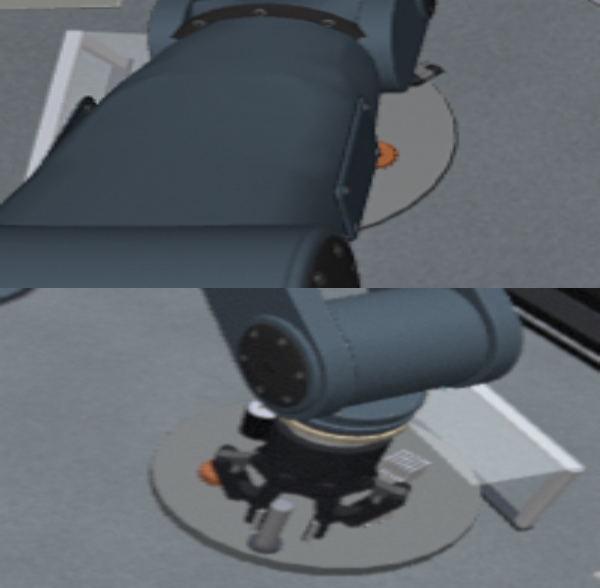

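The turn stopped on force near -48°, which fits about 102° of travel. I'll press once more to confirm it is at the stop, then back off, lift clear and look.

```bash
python3 - <<'E'
from bench import bot
from h import *
import cv2
np.set_printoptions(precision=1,suppress=True)
th=-47.9+4
p0=bot.read_state()["tcp_pos"]
h=bot.move_l([*arc(th),84],quat(-47.9+90),velocity=15,f_stop=16); s=bot.read_state(); print(h,s["tcp_pos"],s["tcp_pos"]-p0,s["contact_force"])
th=-51
bot.move_l([*arc(th),84],velocity=40); s=bot.read_state();print(s["contact_force"],s["tcp_pos"])
bot.move_l([*arc(th),200],velocity=200)
bot.move_to([545,-330,220],quat(-74)); 
for n in("scene","top"):
    d=bot.get_image(n); cv2.imwrite(f"pics/{n}3.png",d["image"])
print(bot.read_state()["time_s"])
a=cv2.imread("pics/top3.png");b=cv2.imread("pics/scene3.png")
crop(a,110,95,270,230,5,"pics/t3.png"); crop(b,350,120,510,255,5,"pics/s3.png")
E
```

```text
True [656.6  30.   82.9] [-0.2  0.  -0.4] [-0.9 -1.1  0.4]
[0.2 0.  0.2] [652.2  25.3  84.1]
11.625
```

View pics/t3.png

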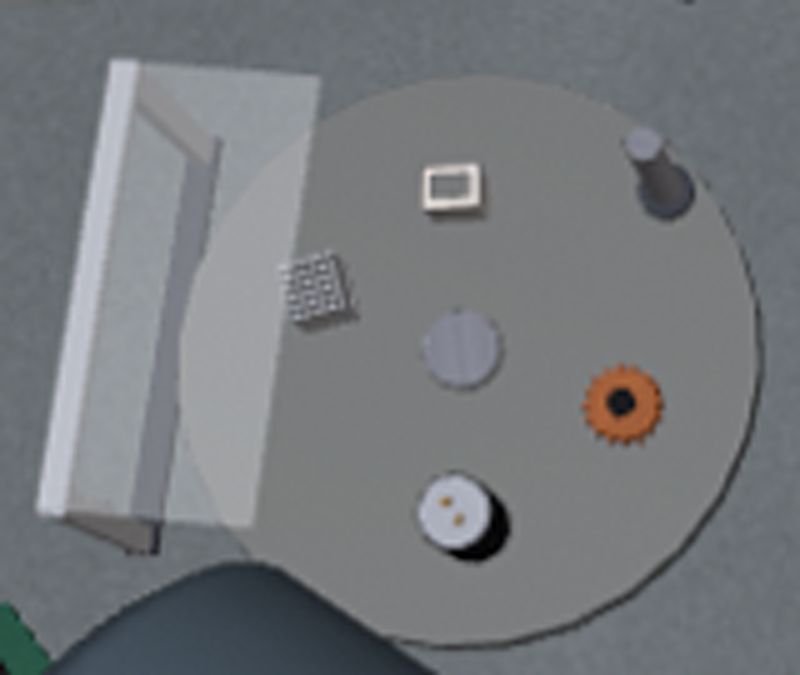

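View pics/s3.png

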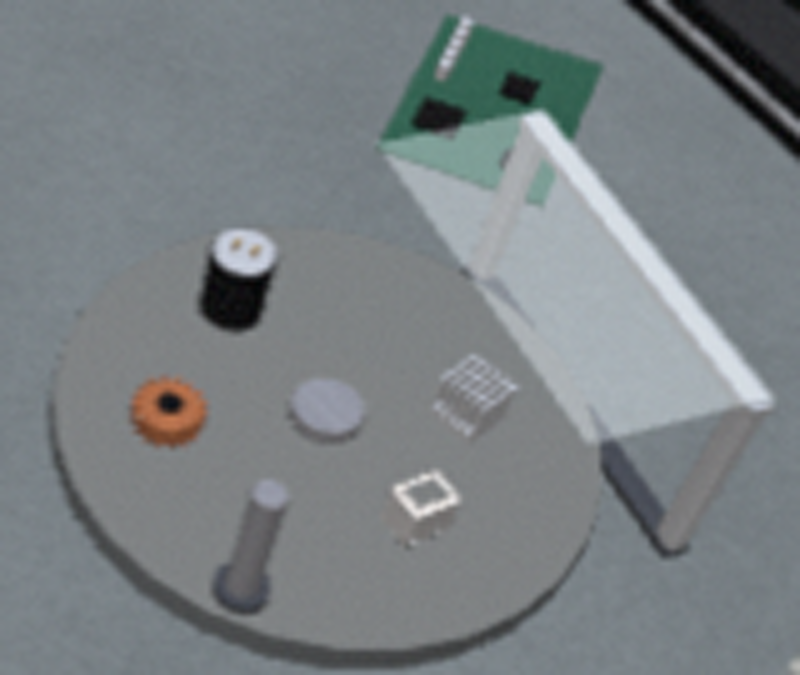

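View pics/scene3.png

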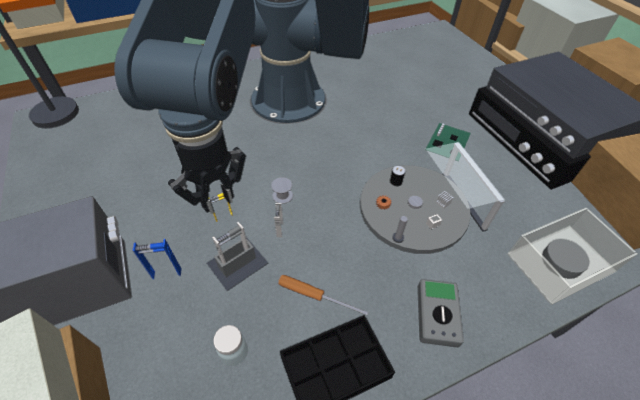

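The post now stands at (645,145) in the top crop. The capacitor is out in the open at about (455,512), clear of the cover, and the other parts rode round with the disc. I'll locate the capacitor, then take the tongs.

```bash
python3 - <<'E'
from bench import bot
from h import *
import cv2
np.set_printoptions(precision=1,suppress=True)
T=bot.get_image("top");S=bot.get_image("scene")
def c(o,X,Y): return (o[0]+(X+.5)/5-.5,o[1]+(Y+.5)/5-.5)
tc=lambda X,Y:c((110,95),X,Y); sc=lambda X,Y:c((350,120),X,Y)
def both(n,a,b,z):
    p=tri([ray(T,a),ray(S,b)]); v=at_z(T,a,z)[:2]-C; print(n,"tri",p,"top@z",at_z(T,a,z),"scene@z",at_z(S,b,z),np.hypot(*v),np.degrees(np.arctan2(v[1],v[0])))
both("cap",tc(454,511),sc(244,253),82)
both("post",tc(646,144),sc(270,492),115)
both("coil",tc(622,404),sc(170,405),55)
bot.set_gripper(85)
print(bot.move_l([545,-330.3,79],quat(-74.2),f_stop=10)); print(bot.read_state()["contact_force"])
bot.set_gripper(56,20); s=bot.read_state(); print(s["time_s"],s["tcp_pos"],s["gripper_width"],s["contact_force"])
cv2.imwrite("pics/scene4.png",bot.get_image("scene")["image"])
crop(cv2.imread("pics/scene4.png"),150,150,320,300,4,"pics/s4.png")
E
```

```text
cap tri [497.5 110.9  83.4] top@z [497.7 111.1  82. ] scene@z [496.5 111.9  82. ] 80.52365257454287 -175.65644795980072
post tri [650.3  23.3 116.3] top@z [650.2  22.6 115. ] scene@z [649.7  25.  115. ] 118.98880752595304 -52.622285577493074
coil tri [549.5  43.   53.8] top@z [549.   42.4  55. ] scene@z [550.3  42.8  55. ] 80.2164952807684 -111.17243634114624
False
[0.3 0.3 0.3]
13.7833 [ 545.6 -330.7   80.4] 55.97694943724956 [-0.1  1.2  6.8]
```

View pics/s4.png

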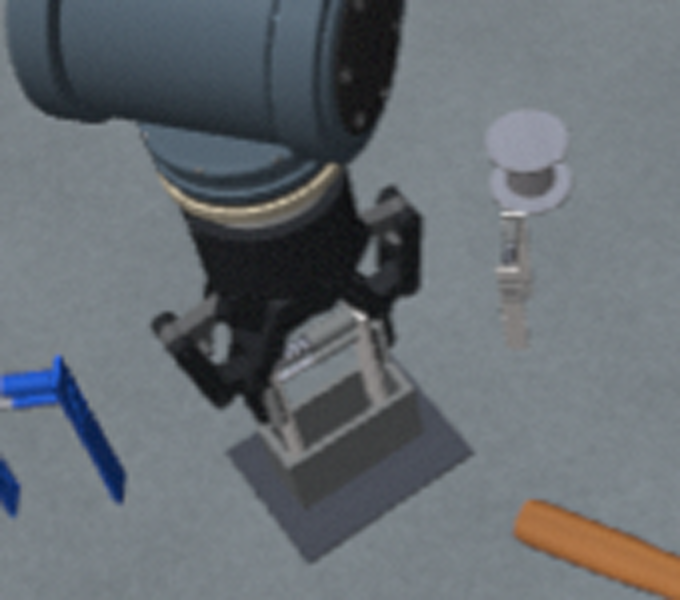

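Correction to my earlier estimate: the trailing pad pushes, so the post sits behind the TCP. That puts it at about -52°, which matches the image. The post's travel (93°) and the capacitor's (88°) differ by 5°, so I'll fit all the parts together to see whether that is measurement error or slip. This uses only saved pictures and costs no robot time.

```bash
python3 - <<'E'
from bench import bot
from h import *
from scipy.optimize import least_squares
np.set_printoptions(precision=1,suppress=True)
T=bot.get_image("top")
tc=lambda X,Y:(110+(X+.5)/5-.5,95+(Y+.5)/5-.5)
d={"post":((577,532),(646,144),115),"cap":((264,355),(454,511),82),"coil":((400,512),(623,404),54),"relay":((613,330),(451,189),64),"sink":((512,203),(314,286),62)}
A=np.array([at_z(T,tc(*v[0]),v[2])[:2] for v in d.values()]);B=np.array([at_z(T,tc(*v[1]),v[2])[:2] for v in d.values()])
def R(t): return np.array([[np.cos(t),-np.sin(t)],[np.sin(t),np.cos(t)]])
for idx in ([0,1,2,3,4],[0,2,3,4]):
    f=lambda q:((A[idx]-q[:2])@R(q[2]).T+q[:2]-B[idx]).ravel()
    r=least_squares(f,[578,117,1.6]); print(r.x,np.degrees(r.x[2])); q=r.x
    for i,k in enumerate(d): 
        a=A[i]-q[:2];b=B[i]-q[:2]; print(k,np.hypot(*a),np.hypot(*b),np.degrees(np.arctan2(b[1],b[0])-np.arctan2(a[1],a[0]))%360)
E
```

```text
[577.9 117.8   1.6] 89.90213525531853
post 117.09448554829974 119.52970186511693 92.59091052064731
cap 79.45607170076096 80.4919654622126 88.84324981006955
coil 78.8652431108787 80.95611387730274 87.0789608558768
relay 72.80523666053115 70.75825549260152 88.71491391471996
sink 69.03610134886584 69.27667239606093 88.49817469458378
[578.3 117.6   1.6] 90.24895432200162
post 117.2582031277005 119.15220411421518 92.70168469054785
cap 79.70347324600021 80.81827185908513 88.44216465628409
coil 79.2585678045516 80.88086108824504 86.86693785737447
relay 72.579823679651 70.417766411462 89.1578991335353
sink 68.63658722406237 69.33301826222775 88.77483675388663
```

```bash
python3 - <<'E'
from bench import bot
from h import *
np.set_printoptions(precision=1,suppress=True)
T=bot.get_image("top");S=bot.get_image("scene")
tc=lambda X,Y:(110+(X+.5)/5-.5,95+(Y+.5)/5-.5)
sc=lambda X,Y:(350+(X+.5)/5-.5,120+(Y+.5)/5-.5)
for n,a,b in (("base0",(606,560),(114,316)),("base1",(666,192),(242,588))):
    for D,p in ((T,tc(*a)),(S,sc(*b))):
        w=at_z(D,p,42)[:2]; v=w-[578.1,117.5]; print(n,w,np.hypot(*v),np.degrees(np.arctan2(v[1],v[0])))
E
```

```text
base0 [480.7  51.6] 117.61642280720427 -145.89833127217133
base0 [478.2  53.3] 118.74262591362763 -147.2465204180373
base1 [651.   24.7] 117.99399582048198 -51.854721424193215
base1 [649.9  25.8] 116.47373723954139 -51.941138710564935
```

The other parts all lag the post by the same 4 to 5°, about 5 mm, but they stayed put relative to each other and are still on the disc. The disc itself was blocked under both 12 N and 16 N pushes. In the picture both pads are on the outer faces of the tong legs, so I'll lift the tongs, still open.

```bash
python3 - <<'E'
from bench import bot
from h import *
import cv2
np.set_printoptions(precision=1,suppress=True)
p=bot.read_state()["tcp_pos"]
print(bot.move_l([p[0],p[1],230],velocity=100,f_stop=20)); s=bot.read_state(); print(s["tcp_pos"],s["gripper_width"],s["contact_force"])
bot.move_l([497.3,111.2,225],quat(0),velocity=200)
bot.sleep(0.3)
s=bot.read_state(); print(s["time_s"],s["tcp_pos"],s["gripper_width"],s["contact_force"])
for n in("scene","top"):
    cv2.imwrite(f"pics/{n}5.png",bot.get_image(n)["image"])
a=cv2.imread("pics/top5.png");b=cv2.imread("pics/scene5.png")
crop(b,330,50,490,200,5,"pics/s5.png");crop(a,110,95,270,230,4,"pics/t5.png")
E
```

```text
False
[ 545.4 -330.5  229.3] 56.319935528340814 [ 0.  -0.  -1.2]
18.3167 [497.3 111.  225. ] 56.09665588384023 [-0.1  0.3 -1.2]
```

View pics/s5.png

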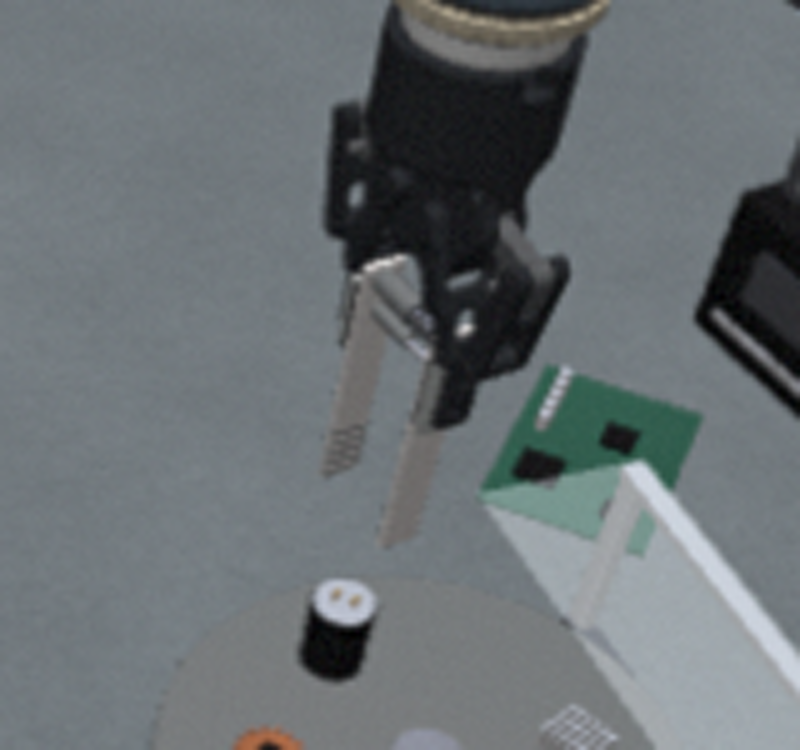

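View pics/t5.png

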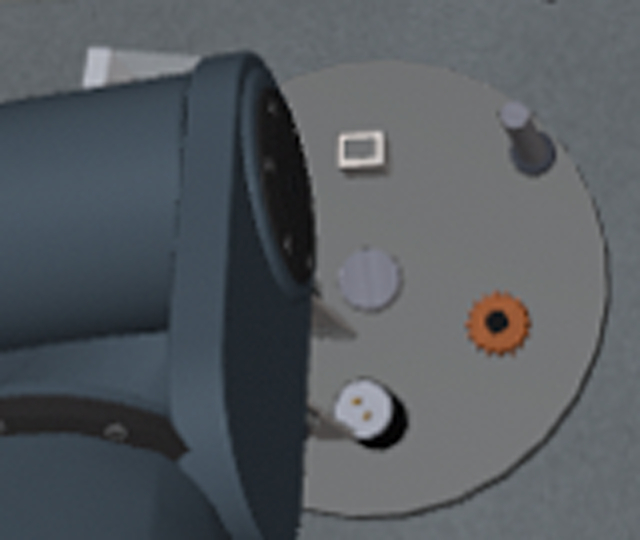

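```bash
python3 - <<'E'
from bench import bot
from h import *
np.set_printoptions(precision=1,suppress=True)
T=bot.get_image("top");S=bot.get_image("scene")
for z in (148.6,):
  for x in (469,473,521,525):
    for y in (101,121):
        a=proj(T,[x,y,z])[0];b=proj(S,[x,y,z])[0]
        print(x,y,"top crop4",(a+.5-[110,95])*4-.5,"scene crop5",(b+.5-[330,50])*5-.5)
tc=lambda X,Y:(110+(X+.5)/4-.5,95+(Y+.5)/4-.5)
for p in ((353,336),(352,428)): print(at_z(T,tc(*p),148.6))
E
```

```text
469 101 top crop4 [351.9 441.9] scene crop5 [318.8 474.3]
469 121 top crop4 [312.9 442.9] scene crop5 [354.5 463.5]
473 101 top crop4 [352.  434.1] scene crop5 [323.1 479.4]
473 121 top crop4 [313.1 435.1] scene crop5 [358.9 468.6]
521 101 top crop4 [353.5 341.4] scene crop5 [376.5 543.7]
521 121 top crop4 [314.8 342.5] scene crop5 [413.1 532.1]
525 101 top crop4 [353.6 333.8] scene crop5 [381.1 549.3]
525 121 top crop4 [315.  334.9] scene crop5 [417.7 537.6]
[523.8 101.3 148.6]
[476.1 101.1 148.6]
```

The leg tips project exactly where they were predicted, and the capacitor is centred between them. I'll lower the tongs over it and close.

```bash
python3 - <<'E'
from bench import bot
from h import *
import cv2
np.set_printoptions(precision=1,suppress=True)
print(bot.move_l([497.3,111.2,125.5],velocity=60,f_stop=5)); s=bot.read_state(); print(s["tcp_pos"],s["contact_force"],s["gripper_width"])
cv2.imwrite("pics/scene6.png",bot.get_image("scene")["image"])
crop(cv2.imread("pics/scene6.png"),350,80,510,230,5,"pics/s6.png")
E
```

```text
False
[497.5 111.2 125.8] [ 1.  -0.3 -0.2] 56.31385119394297
```

View pics/s6.png

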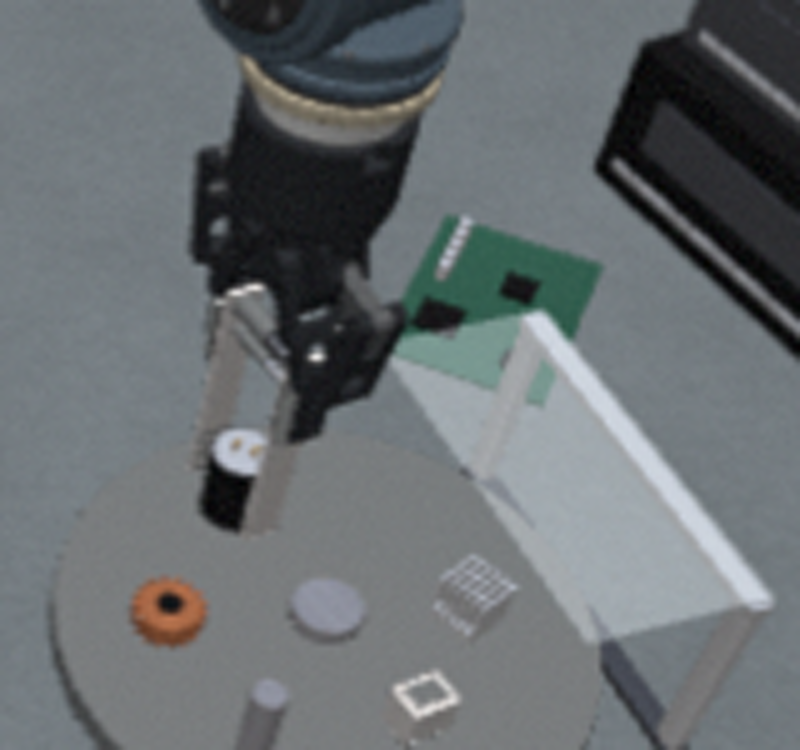

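The capacitor, at about (240,480), stands between the two legs. Now I'll close and lift.

```bash
python3 - <<'E'
from bench import bot
from h import *
import cv2
np.set_printoptions(precision=1,suppress=True)
bot.set_gripper(30,45); s=bot.read_state(); print("closed",s["tcp_pos"],s["contact_force"],s["gripper_width"])
bot.move_l([497.3,111.2,145],velocity=30); s=bot.read_state(); print(s["contact_force"],s["gripper_width"])
bot.move_l([497.3,111.2,280],velocity=80); bot.sleep(0.7)
s=bot.read_state(); print(s["time_s"],s["tcp_pos"],s["contact_force"],s["gripper_width"])
for n in("scene","top"): cv2.imwrite(f"pics/{n}7.png",bot.get_image(n)["image"])
crop(cv2.imread("pics/scene7.png"),330,20,510,255,3,"pics/s7.png")
E
```

```text
closed [497.5 111.2 125.8] [-0.5  0.   3.1] 40.35609138168669
[-0.4 -0.1 -1.5] 40.546090985519015
23.9917 [497.3 111.2 280. ] [-0.1  0.2 -1.6] 40.445576726666054
```

View pics/s7.png

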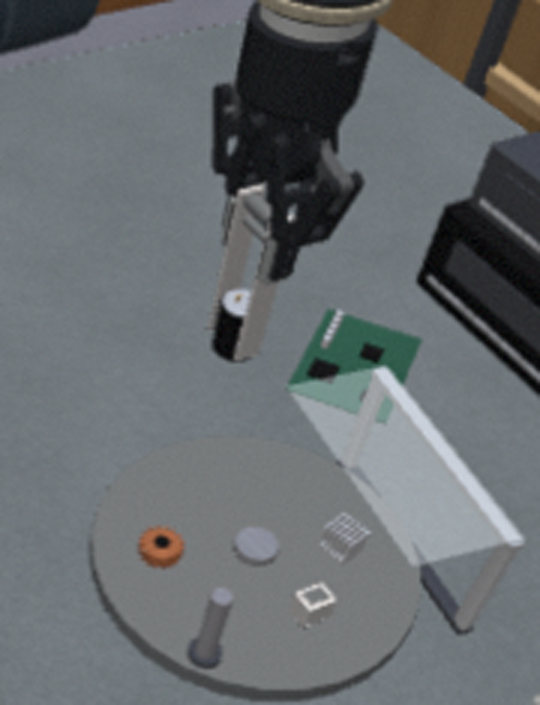

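View pics/top7.png

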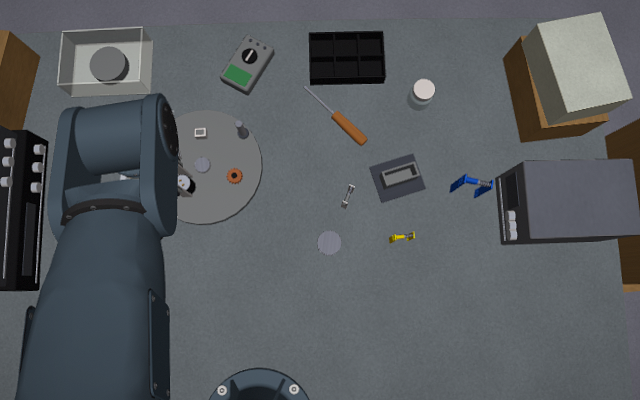

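```bash
python3 - <<'E'
from bench import bot
from h import *
np.set_printoptions(precision=2,suppress=True)
bot.sleep(1.5)
s=bot.read_state(); im=bot.get_image("scene")["image"].astype(int); o=cv2.imread("pics/scene7.png").astype(int)
print(np.abs(im-o)[60:160,380:440].max(),s["time_s"],s["contact_force"],s["gripper_width"],s["joint_vel"])
S=bot.get_image("scene")
print("foot z150-200 at crop3:",[(z,((proj(S,[497.3,111.2,z])[0]-[330,20])*3).round()) for z in (160,175,190,195,205)])
bot.sign_off()
E
```

```text
15 25.5917 [-0.27  0.48 -1.65] 40.606337982991036 [ 0.  0. -0. -0.  0.  0.]
foot z150-200 at crop3: [(160, array([222., 381.])), (175, array([226., 367.])), (190, array([230., 352.])), (195, array([231., 347.])), (205, array([234., 336.]))]
the job is handed in; nothing more can be done
```

I handed the job in at about 26 s with the capacitor held still in the squeezed tongs, its foot roughly 150 mm above the disc.

**What I did:** I straddled the post with the fingers and turned the disc counter-clockwise by about 93°. It then blocked, and a second 16 N push did not move it. I took the white tongs from the holder still open, lowered them over the capacitor, closed them with 45 N and lifted.

**Final checks:**
- **Hold:** the gripper width stayed at about 40.5 mm, near the 42 mm expected. The measured load rose by about 0.4 N, which fits the capacitor. Pictures 1.5 s apart showed nothing moving.
- **Carousel:** the post did not move after I released it. Its position fits the stop for a start of about 0.2 rad, though I could not read the disc angle directly.
- **Bench:** the other tongs and the rest of the things on the bench look untouched.

**One check disagreed:** the parts on the disc turned only about 88°, while the post turned about 93°. They may have slipped back together by roughly 4–5°, or about 5 mm, during the turn, or part of this may be measurement error. They are still standing on the disc in the same arrangement.

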